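# Set the bench timer and start it

## Task

Set the free-standing bench timer: turn its knob clockwise until the pointer points at the little tab at the edge of the dial, bearing down on the knob while you turn it so that the light case does not twist or slide on the worktop. Then press the start key at the front of the timer fully down and let it go. Leave the tab where it is and the other things on the bench alone.

Things in the scene. Friction and masses are not known exactly. Their poses are not given: they have to be found in the camera images.
- timer_front (a point): Middle of the front edge of the timer's case, 20 mm above the worktop. The timer is a loose light plastic case (about 0.2 kg, its mass varies), 165 mm long (front to rear) by 125 mm wide, its flat deck 46 mm above the worktop, on four small feet near its corners. Knob and key stand on the front-to-rear middle line
- timer_rear (a point): Middle of the rear edge of the timer's case, 20 mm above the worktop, 165 mm behind timer_front. The case only rests on the worktop: the knob is stiffer than its weight alone can hold, so the whole case spins with the knob unless it is pressed down; 10 to 15 N straight down on the knob holds it. The knob's axis is 62 mm in front of this edge, the start key's centre 140 mm
- knob_grip (a point): Centre of the knob's grip bar, on the knob's vertical axis, 69.5 mm above the worktop. The black knob is a round dial plate, 80 mm in diameter, its top 56 mm above the worktop, with an upright grip bar across it: 60 mm long, 16 mm wide (grasp across this), from 56 to 84 mm above the worktop. The dial plate turns with the bar, so fingertips may press on it beside the bar
- pointer_tip (a point): Pointer: the point at the edge of the dial plate, on its top, 40 mm from the knob's axis, in line with the grip bar, at the end marked by a small raised white nose and a line along the bar. The horizontal direction from knob_grip to pointer_tip is the bar's long direction
- tab_inner (a point): Where the pointer should come: the point 40 mm from the knob's axis, 56 mm above the worktop, at the inner side of the setting tab. The tab is a small white block, 12 mm wide, 9 mm deep and 9 mm tall, standing on the deck just outside the dial plate (41 to 50 mm from the axis); its top is level with the dial plate's. It slides stiffly round the dial and should stay
- key_top (a point): Centre of the top of the start key, 56 mm above the worktop when released: a grey rectangular key on the deck, 46 mm across the timer by 24 mm, 78 mm in front of the knob's axis. It goes straight down 5 mm against a spring and springs back
- knob (a joint): Turn of the knob in its case, rad: 0 with the pointer straight to the rear, growing clockwise seen from above, up to 4.7; it has friction of about 0.27 N m (grip it with 25 N or more) and stays where it is left. At the start the pointer is 0.5 to 1.5 rad short of the tab
- tab (a joint): Place of the tab round the dial, rad, counted as for knob (the pointer is at the tab when both are equal)
- start_key (a joint): Travel of the start key, m: 0 released, 0.005 fully down (about 4 N)
- white_jar: Bystander: cream screw jar with a ribbed white lid, 45 mm in diameter, 82 mm tall; origin at the centre of its underside
- amber_bottle: Bystander: amber bottle with a black cap, 38 mm in diameter, 98 mm tall; origin at the centre of its underside
- plastic_beaker: Bystander: clear plastic beaker, 61 by 67 mm, 74 mm tall; origin at the centre of its underside
There are look-alikes about, which are no part of the job. Of the things that look like the part that bears timer_front, the largest one is meant.

How it is judged:
By the outcome, as a careful person would: the job done as asked, in the order asked, and still so for the second after the job is handed in, with the robot touching nothing.
It also fails if it takes over 51 s, if anything falls off the work surface, if the arm or the gripper's body presses on something with over 40 N, if the wrist force passes 120 N, or if a joint passes its speed limit or range.

## Robot

A 6-joint arm with a two-finger parallel gripper is mounted at the origin on a cart in front of the work surface, level with it; the furniture and walls round the work are solid. World frame = base frame: x ahead of the robot, y to its left, z up, the work surface at z = 0. Lengths are in mm, angles in rad, forces in N, time in s.
With the tool pointing down it reaches from about 300 to 775 mm from the base axis. Payload 14.6 kg.
Tool frame: the origin (TCP) lies at the very end of the fingers, on their centre line; the grasp point (between the pads) lies 19 mm behind it; z points along the fingers, y is the line along which they close (so a half turn about z gives the same grasp; the last joint's range is limited). The gripper opens to 94 mm and grips with 3 to 60 N. Pads are 16 mm wide; open, the fingers measure 119 mm over their backs; the gripper's body (75 mm by 177 mm) begins 78 mm behind the grasp point.
Start: joints at [-1.224, 0.3, 1.521, -0, 1.321, -0.067], TCP at [221.142, -503.572, 168.146] pointing down, gripper open.
Joint ranges: [-3.03, 3.03], [-0.79, 2.21], [0.23, 2.52], [-1.04, 4.18], [0, 3.07], [-2.55, 2.55]. Speed limits (rad/s): [2.22, 2.22, 2.57, 3.14, 3.14, 3.14].

## Interface

Orientations are given as [roll, pitch, yaw] about the fixed x, y, z axes, in that order (R = Rz(yaw) Ry(pitch) Rx(roll)).
In Python, from cell import manip gives the robot as it stands.
- The arm moves only by the tool servo_tool, never from a script. Its argument "motion" is a list that holds one entry, the list of rows, each a list of 7 numbers: the shift along the world's x, y, z as a fraction of full scale, then the turn, a rotation vector about the world's x, y, z as a fraction of full scale, then the closure, from 0 (fully open) to 1 (shut). In form: [[[x, y, z, rx, ry, rz, gripper], ...]]. A call has 1 to 10 rows; each row is the pose to reach, as a shift and turn from the pose commanded when the call began, turning the shorter way round; what a row does not reach only later rows make up. Full scale, the value 1, is 0.5 m for a shift and pi rad for a turn. A row lasts 1/10 s, in which the tool goes at most 50 mm and 8.59 degrees, less where a joint would pass 70% of its speed; a pose out of reach is approached as far as the arm can. A call with a number of a shift or a turn outside -1 to 1 is refused whole. A call with a gripper value outside its range is refused whole. The fingers move at their own pace and stop on an object; "newtons" is the grip in N (left out, the last holds). Time passes only in rows, so rows that repeat a pose let the fingers close. It gives the time, the measured TCP pose, the force, the opening and the grip force at its end, in the units of the state.
- manip.read_state(): the state, without advancing time (a new reading comes with each control period).
- manip.camera(name): name is "side" or "top"; returns a dict with "frame" (480x640x3 uint8, red, green, blue), "range_z" (480x640 float32, mm along the optical axis (not along the pixel's ray), 0 where there is no reading), "vfov" (degrees; the focal length in pixels is half the picture's height over the tangent of half this angle, whatever the lens; pixels are square), "cx", "cy" (the principal point, pixels), "cam_to_world" (4x4, takes a point from camera to world coordinates). Camera axes: x right, y down, z forward; pixel columns grow to the right and rows downward; lengths in mm; the calibration is good to about 2 mm. A picture is of the moment at which its call begins.
- manip.sign_off(): hands the job in; it is judged then, once.
The state is a dict: "clock": time; "joints": joint angles; "qd": joint speeds; "effort": joint torques, N m; "eef_pos": TCP position; "eef_rot": TCP orientation; "wrist_force": force on the tool from outside, world axes, zero at the start; "moment": the same for the moment, N m; "finger_gap": finger opening in mm; "finger_force": force on a finger pad.
Only numpy, scipy, OpenCV 4.12 (cv2) and the standard library are available. Lean on these libraries where they do the work, as an engineer would, in place of code of your own. Each camera call takes 0.05 s, during which the arm holds its last target. There are 200 camera calls.

## Working session

There is one attempt and no reset: what is moved stays moved. The work goes in short steps, Python scripts to look and compute and a tool call to move; the robot and the scene stay as the last step left them, time stands still between calls to the robot, and variables do not carry over. Pictures are saved under pics/ and viewed, at most 10 in all, crops included, and the job is handed in when it is done.

Besides the shell and the picture viewer there is one more tool, called after "Emit:" by a JSON object that holds its "method" and its "body", one argument or row to a line. servo_tool: Moves the arm, as the interface text tells. Its arguments: {"type":"object","properties":{"motion":{"type":"array"},"newtons":{"type":"number"}},"required":["motion"]}

```bash
mkdir -p pics; cat > h.py <<'E'
import numpy as np, cv2
from cell import manip
def shot(n):
    c=manip.camera(n); return c
def f(c): return 240/np.tan(np.radians(c["vfov"])/2)
def onplane(c,u,v,z):
    T=np.array(c["cam_to_world"]); d=T[:3,:3]@np.array([(u-c["cx"])/f(c),(v-c["cy"])/f(c),1.]); o=T[:3,3]
    return o+d*(z-o[2])/d[2]
def proj(c,p):
    T=np.linalg.inv(np.array(c["cam_to_world"])); q=T[:3,:3]@np.array(p)+T[:3,3]
    return f(c)*q[0]/q[2]+c["cx"],f(c)*q[1]/q[2]+c["cy"]
E
python3 - <<'E'
from h import *
import pickle
for n in("top","side"):
    c=shot(n); pickle.dump(c,open(n+".pkl","wb")); cv2.imwrite(f"pics/{n}0.png",c["frame"][:,:,::-1])
    print(n,c["vfov"],c["cx"],c["cy"],np.round(c["cam_to_world"],3).tolist())
print(manip.read_state())
E
```

```text
top 51.155936129082505 323.6568379191262 240.74014682519024 [[0.002, -0.997, 0.072, 469.874], [-1.0, -0.003, -0.011, -117.002], [0.011, -0.072, -0.997, 1201.475], [0.0, 0.0, 0.0, 1.0]]
side 55.49127820485348 315.32456735413933 243.84114298155424 [[-0.975, -0.102, 0.199, 338.065], [-0.223, 0.402, -0.888, 792.142], [0.01, -0.91, -0.415, 502.581], [0.0, 0.0, 0.0, 1.0]]
{'clock': 0.1, 'joints': array([-1.22360949e+00,  3.00416122e-01,  1.52151057e+00, -2.98908587e-05,
        1.32072280e+00, -6.65752861e-02]), 'qd': array([ 0.00099764, -0.00201879, -0.00170607, -0.00036522, -0.00021554,
       -0.00222936]), 'effort': array([ 1.36530463e-03, -5.32644975e+01, -3.53284407e+01,  7.09627778e-02,
        2.34727882e-02, -2.46605919e-05]), 'eef_pos': array([ 221.03778564, -503.32474277,  167.64634299]), 'eef_rot': array([-3.14053623e+00, -4.14179633e-05,  4.13769515e-01]), 'wrist_force': array([-1.10969006, -0.13708932,  0.5058897 ]), 'moment': array([-0.00237838, -0.02923786,  0.02155119]), 'finger_force': 0.0, 'finger_gap': 94.06766317637496}
```

View pics/top0.png

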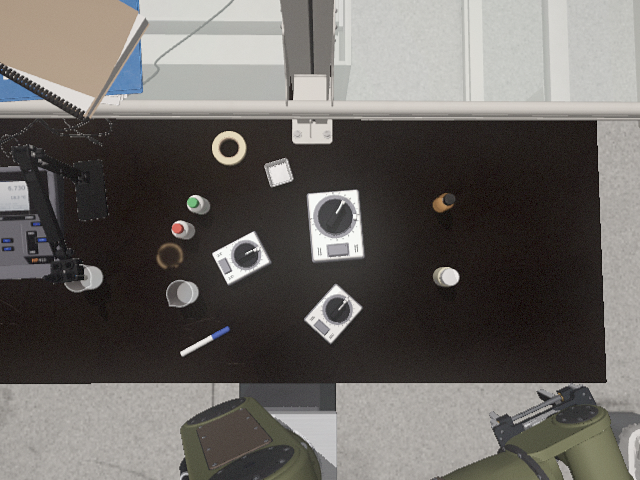

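View pics/side0.png

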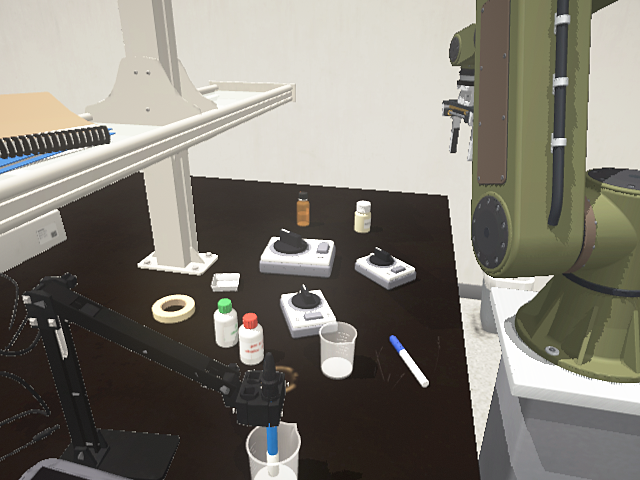

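The top view shows three timers. The largest has its knob at (335,216), its key at (339,249) and its pointer up-right near (343,204). The side view shows the same timer at (298,255). I'll measure it with masks and a zoomed crop.

```bash
python3 - <<'E'
from h import *
import pickle
c=pickle.load(open("top.pkl","rb")); im=c["frame"]; hsv=cv2.cvtColor(im,cv2.COLOR_RGB2HSV)
u0,v0=295,180
m=np.zeros(im.shape[:2],np.uint8); m[180:275,295:375]=((hsv[180:275,295:375,2]>150)*255)
cs=cv2.findContours(m,cv2.RETR_EXTERNAL,cv2.CHAIN_APPROX_NONE)[0]; k=max(cs,key=cv2.contourArea)
r=cv2.minAreaRect(k); b=cv2.boxPoints(r); print(r,[np.round(onplane(c,*p,46)[:2],1).tolist() for p in b])
w=[onplane(c,*p,46)[:2] for p in b]; print([np.linalg.norm(w[i]-w[i-1]) for i in range(4)])
d=np.zeros_like(m); d[180:275,295:375]=((hsv[180:275,295:375,2]<90)*255); 
h=np.zeros_like(m); cv2.fillPoly(h,[b.astype(int)],255); h=cv2.erode(h,np.ones((5,5)))
cs=cv2.findContours(d&h,cv2.RETR_EXTERNAL,cv2.CHAIN_APPROX_NONE)[0]
for q in cs:
    if cv2.contourArea(q)>60:
        e=cv2.minAreaRect(q) ; print("dark",cv2.contourArea(q),cv2.minEnclosingCircle(q),e,np.round(onplane(c,*e[0],56),1))
cv2.imwrite("pics/crop.png",cv2.resize(im[180:270,290:380,::-1],None,fx=6.6,fy=6.6,interpolation=cv2.INTER_CUBIC))
E
```

```text
((334.94830322265625, 224.87933349609375), (67.51597595214844, 51.57124710083008), 85.2363510131836) [[663.2, -89.7], [673.8, -209.4], [517.0, -221.9], [506.8, -103.4]]
[np.float64(156.9742740334708), np.float64(120.10208880366758), np.float64(157.25939348547476), np.float64(118.96147531850497)]
dark 801.0 ((334.9200134277344, 216.05599975585938), 17.112699508666992) ((334.5000305175781, 216.00003051757812), (33.23401641845703, 33.23401641845703), 45.0) [ 609.3 -154.7   56. ]
```

View pics/crop.png

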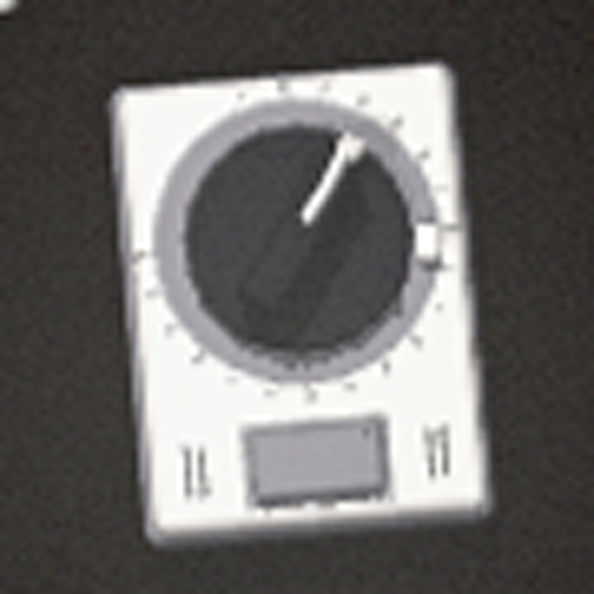

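The crop shows the nose at about (350,148), image (343.0,202.4), the tab at (428,242), image (354.9,216.7), and the dial centre at (300,238). I'll compute the angles and check them with masks.

```bash
cat > meas.py <<'E'
from h import *
def polar(c,cen,ax,z,r0,r1,thr=215):
    # centroid angle (cw from rear) of bright pixels within ring
    v,u=np.mgrid[180:275,290:385]; P=np.array([onplane(c,a,b,z)[:2] for a,b in zip(u.ravel(),v.ravel())])-cen
    r=np.hypot(*P.T); a=(ax-np.arctan2(P[:,1],P[:,0])+np.pi)%(2*np.pi)-np.pi
    g=c["frame"][180:275,290:385].min(2).ravel(); k=(r>r0)&(r<r1)&(g>thr)
    return a[k],r[k],g[k]
E
python3 - <<'E'
from meas import *
import pickle
c=pickle.load(open("top.pkl","rb"))
cen=onplane(c,335.2,216.1,56)[:2]; ax=0.083
print("cen",cen,"from rear", np.array([668.5,-149.5])-66*0+0)
# dark dial disc + grey ring circle fits
for p,z in(((343.03,202.4),58),((354.85,216.7),55),((338.,248.8),56)):
    q=onplane(c,*p,z)[:2]-cen; print(q+cen,np.hypot(*q),ax-np.arctan2(q[1],q[0]))
for args in((56,42.5,48.5),(57,28,39)):
    a,r,g=polar(c,cen,ax,*args,thr=190); print(np.round(np.sort(a),2),a.mean(),r.mean())
T=np.array(c["cam_to_world"])
m=c["range_z"]; 
def pt(u,v): return (T@np.append(m[v,u]*np.array([(u-c["cx"])/f(c),(v-c["cy"])/f(c),1]),1))[:3]
for p in((320,250),(339,249),(335,216),(330,222),(310,150),(310,130),(310,108),(400,108)): print(p,pt(*p).round(1))
s=pickle.load(open("side.pkl","rb"))
print([np.round(proj(s,(*cen,z)),1).tolist() for z in(69.5,84)])
cv2.imwrite("pics/sc.png",cv2.resize(s["frame"][215:290,240:350,::-1],None,fx=6,fy=6,interpolation=cv2.INTER_CUBIC))
E
```

```text
cen [ 609.05862539 -156.29768479] from rear [ 668.5 -149.5]
[ 640.58515897 -174.22887241] 36.26913025304051 0.6001358572508988
[ 607.95107075 -201.58340823] 45.29926516330246 1.6782484898355507
[ 533.7843156  -162.74687321] 75.55007442690719 3.1391255425688804
[1.5  1.54 1.54 1.55 1.59 1.59 1.6  1.64 1.65 1.65 1.69 1.7  1.7  1.75
 1.75] 1.629174713193718 45.70706419176727
[0.46 0.47 0.5  0.5  0.53 0.53 0.56 0.59 0.62 0.64] 0.5385824288288121 34.84372069433404
(320, 250) [ 531.4 -121.6   46.1]
(339, 249) [ 533.2 -164.9   58.3]
(335, 216) [ 605.8 -154.9   84.5]
(330, 222) [ 592.5 -143.7   81.9]
(310, 150) [777.7 -96.8  -1. ]
(310, 130) [819.  -97.1  27.2]
(310, 108) [ 759.2 -102.5  357.8]
(400, 108) [ 759.6 -257.3  359.4]
[[291.1, 237.5], [291.0, 231.9]]
```

View pics/sc.png

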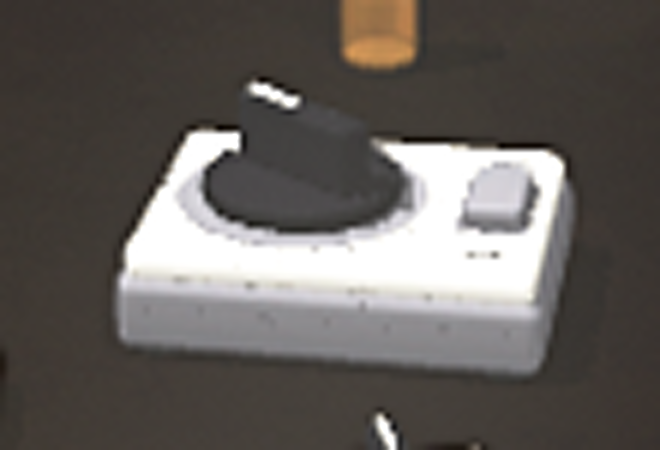

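The side view agrees: the nose end of the bar is away from the key, and the bar sits at the predicted (291,232). I'll get the bar direction from depth.

```bash
python3 - <<'E'
from h import *
import pickle
c=pickle.load(open("top.pkl","rb")); T=np.array(c["cam_to_world"]); m=c["range_z"]
v,u=np.mgrid[190:240,312:358]; z=m[v,u].ravel()
P=(T@np.c_[z*(u.ravel()-c["cx"])/f(c),z*(v.ravel()-c["cy"])/f(c),z,np.ones_like(z)].T).T[:,:3]
for lo in(72,78):
    B=P[(P[:,2]>lo)&(P[:,2]<95)]; w,V=np.linalg.eigh(np.cov(B[:,:2].T)); d=V[:,1]*np.sign(V[0,1])
    r=cv2.minAreaRect(B[:,:2].astype(np.float32)); print(len(B),B.mean(0),np.arctan2(d[1],d[0]),r)
D=P[(P[:,2]>52)&(P[:,2]<60)]; print(len(D),cv2.minEnclosingCircle(D[:,:2].astype(np.float32)))
E
```

```text
192 [ 609.87232461 -154.70413297   83.36507437] -0.5195894365838808 ((610.4813842773438, -154.89512634277344), (15.70378303527832, 60.12570571899414), 60.564002990722656)
187 [ 610.17507048 -154.73736326   83.63591   ] -0.518992208255173 ((610.5059204101562, -154.8455047607422), (15.676142692565918, 60.139732360839844), 60.39502716064453)
703 ((608.2474365234375, -167.86874389648438), 52.6554069519043)
```

Emit:
{"method": "servo_tool", "body": {
  "motion": [
    [[0.778,0.697,0,0,0,0.7035,0.3],[0.778,0.697,0,0,0,0.7035,0.3],[0.778,0.697,0,0,0,0.7035,0.3],[0.778,0.697,0,0,0,0.7035,0.3],[0.778,0.697,0,0,0,0.7035,0.3],[0.778,0.697,0,0,0,0.7035,0.3],[0.778,0.697,0,0,0,0.7035,0.3],[0.778,0.697,0,0,0,0.7035,0.3],[0.778,0.697,0,0,0,0.7035,0.3],[0.778,0.697,0,0,0,0.7035,0.3]]
  ],
  "newtons": 30
}}

```text
clock: 1.1
eef_pos: [594.7, -168.2, 167.9]
eef_rot: [-3.141, -0.0, 1.92]
wrist_force: [0.0, -0.1, 0.5]
finger_gap: 65.8
finger_force: 0.0
```

Emit:
{"method": "servo_tool", "body": {
  "motion": [
    [[0.031,0.027,0,0,0,0.224,0.3],[0.031,0.027,0,0,0,0.224,0.3],[0.031,0.027,0,0,0,0.224,0.3],[0.031,0.027,0,0,0,0.224,0.3],[0.031,0.027,0,0,0,0.224,0.3],[0.031,0.027,-0.1,0,0,0.224,0.3],[0.031,0.027,-0.12,0,0,0.224,0.3],[0.031,0.027,-0.12,0,0,0.224,0.3]]
  ]
}}

```text
clock: 1.9
eef_pos: [608.0, -156.2, 106.5]
eef_rot: [-3.141, -0.004, 2.617]
wrist_force: [-0.3, -0.3, 0.5]
finger_gap: 65.8
finger_force: 0.0
```

Emit:
{"method": "servo_tool", "body": {
  "motion": [
    [[0.002,0.001,-0.03,0,0,0,0.3],[0.002,0.001,-0.06,0,0,0,0.3],[0.002,0.001,-0.085,0,0,0,0.3],[0.002,0.001,-0.095,0,0,0,0.3],[0.002,0.001,-0.095,0,0,0,0.3],[0.002,0.001,-0.095,0,0,0,0.3]]
  ]
}}

```text
clock: 2.5
eef_pos: [610.3, -156.0, 61.1]
eef_rot: [3.141, 0.001, 2.617]
wrist_force: [0.7, -0.8, -0.2]
finger_gap: 65.8
finger_force: 0.0
```

Emit:
{"method": "servo_tool", "body": {
  "motion": [
    [[0,0.001,0,0,0,0,0.6],[0,0.001,0,0,0,0,0.75],[0,0.001,0,0,0,0,0.8],[0,0.001,0,0,0,0,0.85],[0,0.001,0,0,0,0,1],[0,0.001,0,0,0,0,1],[0,0.001,0,0,0,0,1]]
  ],
  "newtons": 4
}}

```text
clock: 3.2
eef_pos: [610.0, -155.5, 60.7]
eef_rot: [-3.142, -0.0, 2.617]
wrist_force: [0.8, -0.1, 0.6]
finger_gap: 13.1
finger_force: 0.0
```

Emit:
{"method": "servo_tool", "body": {
  "motion": [
    [[0,0,0,0,0,0,1],[0,0,0,0,0,0,1],[0,0,-0.002,0,0,0,1],[0,0,-0.004,0,0,0,1],[0,0,-0.004,0,0,0,1]]
  ],
  "newtons": 40
}}

```text
clock: 3.7
eef_pos: [610.0, -155.4, 58.4]
eef_rot: [-3.142, -0.0, 2.618]
wrist_force: [0.3, 0.5, 0.1]
finger_gap: 0.0
finger_force: 0.0
```

The fingers closed fully without meeting the bar, so I'll look.

```bash
python3 - <<'E'
from h import *
a=shot("top");b=shot("side")
A=cv2.resize(a["frame"][170:280,280:390],(400,400)); 
B=cv2.resize(b["frame"][190:290,240:340],(400,400))
cv2.imwrite("pics/g1.png",np.hstack([A,B])[:,:,::-1]); print(manip.read_state())
E
```

```text
{'clock': 3.8, 'joints': array([-3.07625235e-01,  5.76832631e-01,  1.38976585e+00, -3.41555148e-05,
        1.17514387e+00, -1.35439367e+00]), 'qd': array([-0.0004941 , -0.00080293, -0.00135084, -0.00049592, -0.00081729,
       -0.00051639]), 'effort': array([-1.59304705e-03, -6.59209657e+01, -3.29649746e+01,  2.26707029e-04,
        7.07949791e-02,  1.10852852e-05]), 'eef_pos': array([ 610.01214734, -155.41497663,   58.55614949]), 'eef_rot': array([-3.14152973e+00, -1.39431739e-04,  2.61757793e+00]), 'wrist_force': array([-0.73283701, -0.04257121,  0.20008799]), 'moment': array([ 0.01151145, -0.15539505,  0.01605525]), 'finger_force': 0.0, 'finger_gap': 0.5749010100145351}
```

View pics/g1.png

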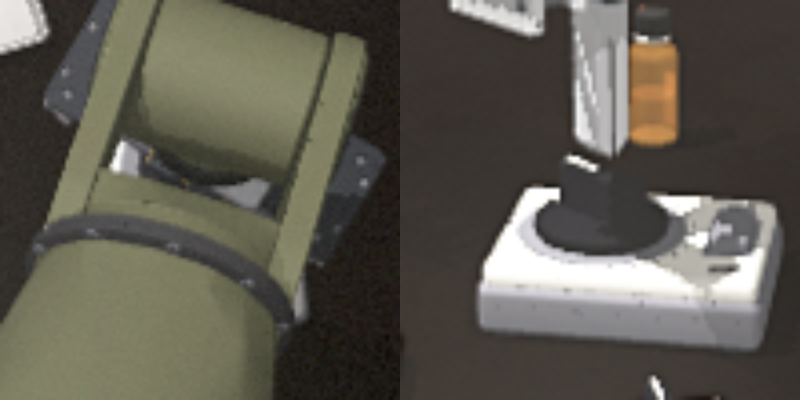

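The side view shows closed fingertips at about (615,155) in the picture, hovering just at the bar's top. I'll compare with the projected TCP.

```bash
python3 - <<'E'
from h import *
b=shot("side"); T=np.array(b["cam_to_world"]); m=b["range_z"]
print("tcp",proj(b,(610,-155.4,58.5)),proj(b,(610,-155.4,90)))
def pt(u,v): return (T@np.append(m[v,u]*np.array([(u-b["cx"])/f(b),(v-b["cy"])/f(b),1]),1))[:3].round(1)
for u in(284,287,290,293,296):
    for v in(212,218,222,226,229,232,236,240): print((u,v),pt(u,v),b["frame"][v,u])
E
```

```text
tcp (np.float64(290.6203395981095), np.float64(241.9040777926809)) (np.float64(290.45889163087674), np.float64(229.61894779117986))
(284, 212) [ 623.2 -149.7  134.7] [238 238 239]
(284, 218) [ 622.8 -147.3  120.9] [243 244 244]
(284, 222) [ 622.9 -147.3  111. ] [255 255 255]
(284, 226) [ 693.4 -379.     2. ] [50 45 39]
(284, 229) [ 628.9 -166.    85.3] [255 255 253]
(284, 232) [ 625.  -152.7   83.5] [58 57 58]
(284, 236) [ 625.4 -153.4   72.9] [63 61 61]
(284, 240) [ 626.9 -157.5   60.7] [64 62 63]
(287, 212) [ 614.3 -143.7  137.7] [231 229 229]
(287, 218) [ 614.4 -143.4  123.2] [155 154 154]
(287, 222) [ 614.8 -144.2  113. ] [203 202 201]
(287, 226) [ 618.  -154.5   98.7] [144 142 141]
(287, 229) [ 679.4 -361.8    1. ] [40 35 31]
(287, 232) [ 618.  -153.7   83.8] [188 186 178]
(287, 236) [ 616.7 -148.6   75.9] [63 62 62]
(287, 240) [ 616.  -145.9   66.9] [63 62 62]
(290, 212) [ 607.6 -145.1  137.8] [187 186 186]
(290, 218) [ 606.8 -141.6  124.6] [187 183 184]
(290, 222) [ 607.4 -143.5  114. ] [188 185 185]
(290, 226) [ 606.6 -140.3  105.5] [185 183 184]
(290, 229) [ 671.4 -364.6    
[... 212 characters left out ...]
603.3 -154.7  120. ] [108 107 106]
(293, 222) [ 602.9 -152.7  110.9] [107 106 106]
(293, 226) [ 602.7 -151.7  101.3] [92 90 90]
(293, 229) [ 6.632e+02 -3.673e+02  4.000e-01] [48 43 38]
(293, 232) [ 604.3 -156.8   84. ] [58 55 53]
(293, 236) [ 599.2 -138.3   82.1] [59 58 57]
(293, 240) [ 599.  -137.1   72.6] [57 55 55]
(296, 212) [ 596.  -154.6  135.5] [180 180 182]
(296, 218) [ 597.7 -160.3  118.4] [181 180 182]
(296, 222) [ 597.5 -159.3  108.9] [182 181 183]
(296, 226) [ 659.9 -387.8    1.9] [51 46 44]
(296, 229) [ 6.549e+02 -3.691e+02  6.000e-01] [58 52 47]
(296, 232) [ 649.  -347.1    0.9] [60 55 50]
(296, 236) [ 592.4 -139.6   82.3] [58 57 56]
(296, 240) [ 591.1 -134.7   74.4] [58 57 55]
```

```bash
python3 - <<'E'
from h import *
import pickle
b=pickle.load(open("side.pkl","rb")); T=np.array(b["cam_to_world"]); m=b["range_z"]
print(proj(b,(221,-503.4,168)))
def tip(b,u0,u1,v0,v1,xl,yl):
    T=np.array(b["cam_to_world"]); m=b["range_z"]
    v,u=np.mgrid[v0:v1,u0:u1]; z=m[v,u].ravel()
    P=(T@np.c_[z*(u.ravel()-b["cx"])/f(b),z*(v.ravel()-b["cy"])/f(b),z,np.ones_like(z)].T).T[:,:3]
    k=(z>0)&(P[:,0]>xl[0])&(P[:,0]<xl[1])&(P[:,1]>yl[0])&(P[:,1]<yl[1])
    P=P[k]; return P[np.argsort(P[:,2])][:12].round(0)
print(tip(b,430,480,60,190,(120,320),(-600,-400)))
A=cv2.resize(b["frame"][70:190,420:480],(300,600)); c=shot("side"); B=cv2.resize(c["frame"][150:250,250:330],(480,600))
cv2.imwrite("pics/g2.png",np.hstack([A,B])[:,:,::-1])
E
```

```text
(np.float64(459.29144590833596), np.float64(170.11467250840278))
[[ 241. -549.  207.]
 [ 249. -546.  207.]
 [ 236. -549.  207.]
 [ 247. -545.  208.]
 [ 238. -547.  208.]
 [ 204. -456.  209.]
 [ 233. -554.  209.]
 [ 200. -456.  209.]
 [ 202. -455.  209.]
 [ 236. -551.  210.]
 [ 241. -549.  210.]
 [ 247. -546.  210.]]
```

View pics/g2.png

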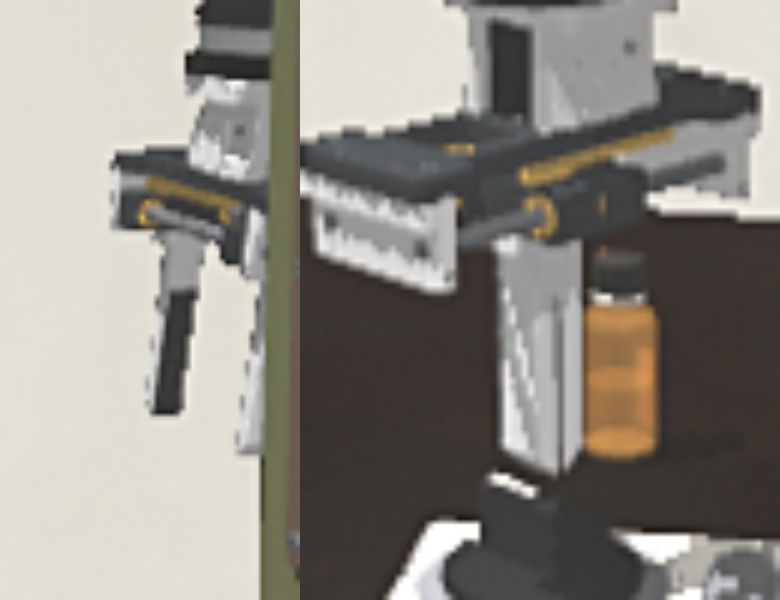

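In both views the fingertips are about 39.5 mm higher than the reported TCP (207 vs 168, 98 vs 58.5), with no offset in xy. So I'll open the fingers, then go down a further 38 mm and feel for contact.

Emit:
{"method": "servo_tool", "body": {
  "motion": [
    [[0,0,0,0,0,0,0.3],[0,0,0,0,0,0,0.3],[0,0,0,0,0,0,0.3],[0,0,0,0,0,0,0.3],[0,0,0,0,0,0,0.3],[0,0,0,0,0,0,0.3]]
  ]
}}

```text
clock: 4.5
eef_pos: [610.0, -155.4, 58.6]
eef_rot: [-3.142, -0.0, 2.618]
wrist_force: [-0.6, -0.6, -0.6]
finger_gap: 45.1
finger_force: 0.0
```

Emit:
{"method": "servo_tool", "body": {
  "motion": [
    [[0,0,-0.02,0,0,0,0.3],[0,0,-0.04,0,0,0,0.3],[0,0,-0.055,0,0,0,0.3],[0,0,-0.065,0,0,0,0.3],[0,0,-0.072,0,0,0,0.3],[0,0,-0.075,0,0,0,0.3],[0,0,-0.075,0,0,0,0.3]]
  ],
  "newtons": 4
}}

```text
clock: 5.2
eef_pos: [610.1, -155.4, 21.1]
eef_rot: [3.142, 0.0, 2.617]
wrist_force: [-1.1, 0.1, 0.0]
finger_gap: 65.7
finger_force: 0.0
```

Emit:
{"method": "servo_tool", "body": {
  "motion": [
    [[0,0,0,0,0,0,0.6],[0,0,0,0,0,0,0.7],[0,0,0,0,0,0,0.75],[0,0,0,0,0,0,0.8],[0,0,0,0,0,0,0.82],[0,0,0,0,0,0,0.84],[0,0,0,0,0,0,0.86],[0,0,0,0,0,0,0.9]]
  ],
  "newtons": 4
}}

```text
clock: 6.0
eef_pos: [610.1, -155.4, 21.2]
eef_rot: [3.142, 0.0, 2.618]
wrist_force: [0.3, -0.0, 0.3]
finger_gap: 15.7
finger_force: 4.0
```

Gripped on the bar: gap 15.7. Next I'll grip harder and press down gently.

Emit:
{"method": "servo_tool", "body": {
  "motion": [
    [[0,0,0,0,0,0,1],[0,0,0,0,0,0,1],[0,0,0,0,0,0,1],[0,0,-0.004,0,0,0,1],[0,0,-0.004,0,0,0,1]]
  ],
  "newtons": 40
}}

```text
clock: 6.5
eef_pos: [610.3, -155.5, 21.0]
eef_rot: [3.141, 0.001, 2.618]
wrist_force: [-7.5, 2.5, 17.2]
finger_gap: 15.4
finger_force: 40.0
```

```bash
python3 - <<'E'
from h import *
import pickle
c=pickle.load(open("top.pkl","rb")); g=c["frame"].mean(2)
print(g[208:226,346:364].astype(int))
E
```

```text
[[ 71  68  68  66 117 150 155 162 160 217 224 221 224 151  69  48  50  51]
 [ 70  67  67  63  69 150 151 164 161 208 241 244 227 151  72  51  49  52]
 [ 71  68  71  68  60 115 148 167 164 173 247 253 228 155  86  53  47  54]
 [ 72  71  69  68  66  79 148 168 167 161 217 249 231 159  92  57  48  50]
 [ 63  70  71  70  66  64 150 155 165 149 206 250 235 170 111  63  47  50]
 [ 64  69  68  70  71  62 148 149 140 129 192 237 238 178 124  64  49  52]
 [ 71  73  71  72  69  63 110 240 243 239 193 182 162 159 126  63  52  51]
 [ 72  68  71  70  69  61  79 250 254 250 200 218 224 201 141  65  50  52]
 [ 72  75  68  70  68  67  99 247 251 249 202 227 241 217 145  66  50  54]
 [ 72  71  73  71  69  65 103 249 253 251 207 241 245 221 149  73  51  51]
 [ 75  69  71  67  70  60 129 221 229 228 178 245 249 225 152  73  49  50]
 [ 71  72  72  74  66  62 146 148 154 151 130 246 252 229 152  71  48  50]
 [ 72  71  68  72  70  65 150 158 112  99 129 192 221 224 153  73  54  49]
 [ 71  70  67  71  68  74 162 171 161 153 217 237 244 228 155  89  54  52]
 [ 74  70  70  71  58  89 163 168 167 158 242 249 250 232 152  87  58  51]
 [ 74  70  75  73  58 154 167 164 163 178 244 248 249 234 169 114  60  54]
 [ 70  72  71  65  84 168 168 167 161 219 246 248 250 236 177 120  63  50]
 [ 72  70  69  76 102 164 168 163 179 241 248 247 247 237 199 134  64  52]]
```

```bash
python3 - <<'E'
from h import *
import pickle
c=pickle.load(open("top.pkl","rb"))
for v in(215.7,215.95,216.2):
    q=onplane(c,354.3,v,56)[:2]
    for cen in((610.2,-154.8),(609.2,-155.8),(610.2,-155.5)): d=q-cen; print(v,q.round(1),cen,np.hypot(*d).round(1),np.arctan2(d[1],d[0]).round(3))
g=c["frame"].mean(2)[190:242,310:362]
D=((g<95)*255).astype(np.uint8); cs=max(cv2.findContours(D,cv2.RETR_EXTERNAL,cv2.CHAIN_APPROX_NONE)[0],key=cv2.contourArea)
e=cv2.fitEllipse(cs); print(e); print(onplane(c,e[0][0]+310,e[0][1]+190,56))
E
```

```text
215.7 [ 610.1 -200.2] (610.2, -154.8) 45.4 -1.572
215.7 [ 610.1 -200.2] (609.2, -155.8) 44.5 -1.55
215.7 [ 610.1 -200.2] (610.2, -155.5) 44.7 -1.572
215.95 [ 609.6 -200.2] (610.2, -154.8) 45.5 -1.585
215.95 [ 609.6 -200.2] (609.2, -155.8) 44.4 -1.563
215.95 [ 609.6 -200.2] (610.2, -155.5) 44.8 -1.585
216.2 [ 609.  -200.2] (610.2, -154.8) 45.5 -1.598
216.2 [ 609.  -200.2] (609.2, -155.8) 44.4 -1.576
216.2 [ 609.  -200.2] (610.2, -155.5) 44.8 -1.598
((24.47933006286621, 26.814857482910156), (31.708148956298828, 33.872074127197266), 118.9606704711914)
[ 607.39922856 -154.64120387   56.        ]
```

Emit:
{"method": "servo_tool", "body": {
  "motion": [
    [[-0.001,0,0.0005,0,0,-0.02,1],[-0.001,0,0.0005,0,0,-0.05,1],[-0.001,0,0.0005,0,0,-0.08,1],[-0.001,0,0.0005,0,0,-0.11,1]]
  ]
}}

```text
clock: 6.9
eef_pos: [610.1, -155.6, 21.0]
eef_rot: [3.141, 0.002, 2.268]
wrist_force: [-3.6, 1.3, 13.0]
finger_gap: 15.8
finger_force: 40.0
```

Emit:
{"method": "servo_tool", "body": {
  "motion": [
    [[0,0,-0.0002,0,0,-0.03,1],[0,0,-0.0002,0,0,-0.06,1],[0,0,-0.0002,0,0,-0.09,1],[0,0,-0.0002,0,0,-0.12,1],[0,0,-0.0002,0,0,-0.15,1]]
  ]
}}

```text
clock: 7.4
eef_pos: [609.9, -155.8, 21.0]
eef_rot: [3.141, 0.001, 1.797]
wrist_force: [-6.2, 1.4, 16.2]
finger_gap: 15.8
finger_force: 40.0
```

Emit:
{"method": "servo_tool", "body": {
  "motion": [
    [[-0.0005,0,0.0003,0,0,-0.025,1],[-0.0005,0,0.0003,0,0,-0.05,1],[-0.0005,0,0.0003,0,0,-0.07,1],[-0.0005,0,0.0003,0,0,-0.0745,1],[-0.0005,0,0.0003,0,0,-0.0745,1],[-0.0005,0,0.0003,0,0,-0.0745,1]]
  ]
}}

```text
clock: 8.0
eef_pos: [609.8, -155.7, 21.1]
eef_rot: [3.14, 0.001, 1.567]
wrist_force: [-6.1, 0.5, 14.1]
finger_gap: 15.9
finger_force: 40.0
```

Emit:
{"method": "servo_tool", "body": {
  "motion": [
    [[0,0,0.0,0,0,0,0.8],[0,0,0.001,0,0,0,0.7],[0,0,0.003,0,0,0,0.6],[0,0,0.003,0,0,0,0.6],[0,0,0.03,0,0,0,0.6],[0,0,0.1,0,0,0,0.6],[0,0,0.15,0,0,0,0.6],[-0.1,0,0.15,0,0,0,0.7],[-0.2,0,0.15,0,0,0,0.9],[-0.3,0,0.15,0,0,0,1]]
  ],
  "newtons": 10
}}

```text
clock: 9.0
eef_pos: [457.6, -155.2, 95.1]
eef_rot: [3.141, 0.0, 1.567]
wrist_force: [-0.2, -0.7, 1.1]
finger_gap: 17.0
finger_force: 0.0
```

Emit:
{"method": "servo_tool", "body": {
  "motion": [
    [[-0.1,0,0,0,0,0,1],[-0.2,0,0,0,0,0,1],[-0.2,0,0,0,0,0,1],[-0.2,0,0,0,0,0,1]]
  ]
}}

```text
clock: 9.4
eef_pos: [359.7, -155.9, 95.8]
eef_rot: [3.139, 0.001, 1.566]
wrist_force: [0.6, -0.3, 0.1]
finger_gap: 0.5
finger_force: 0.0
```

```bash
python3 - <<'E'
from h import *
import pickle
c=shot("top"); pickle.dump(c,open("top2.pkl","wb")); s=shot("side")
A=cv2.resize(c["frame"][180:270,290:380],(560,560),interpolation=cv2.INTER_CUBIC); B=cv2.resize(s["frame"][190:290,230:350],(240,200))
A=np.hstack([A,np.vstack([B,np.zeros((360,240,3),np.uint8)])]); cv2.imwrite("pics/t2.png",A[:,:,::-1])
im=c["frame"];hsv=cv2.cvtColor(im,cv2.COLOR_RGB2HSV);m=np.zeros(im.shape[:2],np.uint8); m[180:275,295:375]=((hsv[180:275,295:375,2]>150)*255)
k=max(cv2.findContours(m,cv2.RETR_EXTERNAL,cv2.CHAIN_APPROX_NONE)[0],key=cv2.contourArea); print(cv2.minAreaRect(k))
g=im.mean(2); print(g[208:226,334:360].astype(int))
T=np.array(c["cam_to_world"]); mm=c["range_z"]
v,u=np.mgrid[190:240,312:358]; z=mm[v,u].ravel()
P=(T@np.c_[z*(u.ravel()-c["cx"])/f(c),z*(v.ravel()-c["cy"])/f(c),z,np.ones_like(z)].T).T[:,:3]
B=P[(P[:,2]>76)&(P[:,2]<95)]; w,V=np.linalg.eigh(np.cov(B[:,:2].T)); d=V[:,1]; print(len(B),B.mean(0),np.arctan2(d[1],d[0]),cv2.minAreaRect(B[:,:2].astype(np.float32)))
E
```

```text
((335.4944152832031, 225.18045043945312), (67.5840835571289, 51.515419006347656), 85.42607879638672)
[[ 68  65  68  68  69  68  67  70  69  65  69  70  67  73  66  63  71 152
  153 152 147 158 234 206 183 198]
 [ 71  66  70  68  70  66  72  67  68  68  71  67  70  66  66  68  66 113
  150 154 150 144 214 208 226 212]
 [ 72  69  72  72  68  65  71  68  68  68  70  64  67  68  66  63  68  66
  148 155 150 146 208 242 245 220]
 [ 66  67  66  70  62  70  64  66  68  67  67  65  69  67  61  65  68  62
  112 149 152 149 172 245 248 224]
 [ 73  68  69  70  70  69  66  71  72  68  64  66  70  61  67  60  66  65
   97 150 152 148 160 246 251 229]
 [ 73  69  73  68  67  56  58  55  59  55  59  59  56  61  56  51  57  52
   93 144 148 145 146 219 239 229]
 [ 69  71  67 164 249 253 252 252 252 251 251 251 252 252 254 148 189 195
  198 155 213 214 215 202 187 177]
 [ 72  72  66 140 185 191 190 189 190 189 191 186 189 190 190 109 226 232
  247 178 242 246 247 200 191 142]
 [ 71  73  72  88  82  84  83  84  83  86  86  76  87  78  76  84 232 251
  255 177 244 250 250 199 225 221]
 [ 71  69  68  64 
[... 425 characters left out ...]
65  67  63  67  64  66  63  65  66  63  64  61  64  66  65  62  68
   74 164 162 117  99 243 211 237]
 [ 71  64  62  65  69  67  62  65  68  63  63  65  63  68  65  58  62  69
   87 163 168 157 173 246 243 244]
 [ 66  64  63  63  62  67  63  67  68  64  65  65  63  62  66  65  59  77
  156 167 165 163 220 247 248 247]
 [ 63  66  58  66  66  69  64  66  62  62  68  58  62  67  64  63  61  98
  165 169 164 159 241 248 247 248]
 [ 64  72  73  72  72  71  74  71  73  74  63  70  71  71  69  65  89 156
  168 166 164 179 245 249 247 249]]
200 [ 609.63156676 -156.18161482   82.99877237] 1.5790912847951322 ((609.8125, -156.18711853027344), (16.30266571044922, 56.48542404174805), 0.10269248485565186)
```

View pics/t2.png

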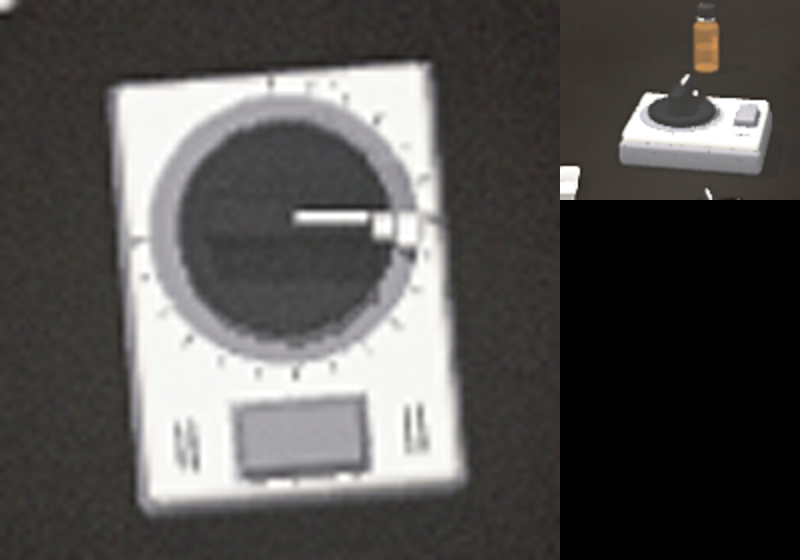

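The nose and tab now line up within about 0.5 px (nose row about 215.8, tab row about 216.3, roughly 1°), and the case has moved only 1–2 mm. The key is at about (338.5,250.2), which is world (532,-163). Next is the key press with closed fingers.

Emit:
{"method": "servo_tool", "body": {
  "motion": [
    [[0.1,-0.015,0,0,0,-0.473,1],[0.2,-0.015,0,0,0,-0.473,1],[0.3,-0.015,0,0,0,-0.473,1],[0.344,-0.015,0,0,0,-0.473,1],[0.344,-0.015,0,0,0,-0.473,1],[0.344,-0.015,0,0,0,-0.473,1],[0.344,-0.015,0,0,0,-0.473,1],[0.344,-0.015,0,0,0,-0.473,1],[0.344,-0.015,0,0,0,-0.473,1],[0.344,-0.015,0,0,0,-0.473,1]]
  ]
}}

```text
clock: 10.5
eef_pos: [532.4, -162.6, 93.9]
eef_rot: [-3.141, 0.0, 0.075]
wrist_force: [-0.4, -0.3, 0.2]
finger_gap: 0.6
finger_force: 0.0
```

Emit:
{"method": "servo_tool", "body": {
  "motion": [
    [[0,0,-0.03,0,0,0,1],[0,0,-0.07,0,0,0,1],[0,0,-0.11,0,0,0,1],[0,0,-0.13,0,0,0,1],[0,0,-0.135,0,0,0,1],[0,0,-0.135,0,0,0,1],[0,0,-0.135,0,0,0,1]]
  ]
}}

```text
clock: 11.2
eef_pos: [532.0, -163.1, 27.7]
eef_rot: [3.141, -0.001, 0.081]
wrist_force: [1.5, -0.3, 0.9]
finger_gap: 0.3
finger_force: 0.0
```

Going down in small steps while watching the force.

Emit:
{"method": "servo_tool", "body": {
  "motion": [
    [[0,0,-0.008,0,0,0,1],[0,0,-0.016,0,0,0,1],[0,0,-0.02,0,0,0,1],[0,0,-0.02,0,0,0,1],[0,0,-0.02,0,0,0,1]]
  ]
}}

```text
clock: 11.7
eef_pos: [531.3, -162.9, 17.0]
eef_rot: [-3.142, 0.0, 0.081]
wrist_force: [-0.6, -0.4, 1.2]
finger_gap: 0.6
finger_force: 0.5
```

Emit:
{"method": "servo_tool", "body": {
  "motion": [
    [[0,0,-0.003,0,0,0,1],[0,0,-0.006,0,0,0,1],[0,0,-0.006,0,0,0,1],[0,0,-0.006,0,0,0,1]]
  ]
}}

```text
clock: 12.1
eef_pos: [531.4, -163.0, 14.0]
eef_rot: [3.141, -0.0, 0.081]
wrist_force: [-1.1, 0.9, 2.3]
finger_gap: 0.7
finger_force: 1.6
```

Emit:
{"method": "servo_tool", "body": {
  "motion": [
    [[0,0,-0.003,0,0,0,1],[0,0,-0.005,0,0,0,1],[0,0,-0.005,0,0,0,1],[0,0,-0.005,0,0,0,1]]
  ]
}}

```text
clock: 12.5
eef_pos: [531.6, -163.1, 13.6]
eef_rot: [3.141, -0.001, 0.081]
wrist_force: [-11.4, 3.6, 28.0]
finger_gap: 0.7
finger_force: 14.3
```

Emit:
{"method": "servo_tool", "body": {
  "motion": [
    [[0,0,-0.002,0,0,0,1],[0,0,-0.002,0,0,0,1],[0,0,-0.002,0,0,0,1]]
  ]
}}

```text
clock: 12.8
eef_pos: [531.7, -163.1, 13.5]
eef_rot: [3.141, -0.001, 0.081]
wrist_force: [-16.3, 6.6, 38.4]
finger_gap: 0.1
finger_force: 19.4
```

The key is at its hard stop, so I'll lift off.

Emit:
{"method": "servo_tool", "body": {
  "motion": [
    [[0,0,0.004,0,0,0,1],[0,0,0.01,0,0,0,1],[0,0,0.02,0,0,0,1],[0,0,0.08,0,0,0,1],[0,0,0.16,0,0,0,1],[-0.1,0,0.16,0,0,0,1],[-0.2,0,0.16,0,0,0,1],[-0.3,0,0.16,0,0,0,1],[-0.34,0,0.16,0,0,0,1],[-0.34,0,0.16,0,0,0,1]]
  ]
}}

```text
clock: 13.8
eef_pos: [359.6, -162.9, 90.7]
eef_rot: [3.141, -0.0, 0.079]
wrist_force: [0.3, 0.6, -0.0]
finger_gap: 0.2
finger_force: 0.0
```

```bash
python3 - <<'E'
from h import *
c=shot("top"); s=shot("side")
A=cv2.resize(c["frame"][180:270,290:380],(560,560),interpolation=cv2.INTER_CUBIC); B=cv2.resize(s["frame"][190:290,230:350],(240,200))
A=np.hstack([A,np.vstack([B,np.zeros((360,240,3),np.uint8)])]); cv2.imwrite("pics/t3.png",A[:,:,::-1])
im=c["frame"];hsv=cv2.cvtColor(im,cv2.COLOR_RGB2HSV);m=np.zeros(im.shape[:2],np.uint8); m[180:275,295:375]=((hsv[180:275,295:375,2]>150)*255)
k=max(cv2.findContours(m,cv2.RETR_EXTERNAL,cv2.CHAIN_APPROX_NONE)[0],key=cv2.contourArea); print(cv2.minAreaRect(k))
print(im.mean(2)[212:221,349:358].astype(int)); print(manip.read_state()["eef_pos"])
E
```

```text
((335.47613525390625, 225.201904296875), (67.62394714355469, 51.5552864074707), 85.42607879638672)
[[ 59  67  64  98 147 152 149 158 246]
 [ 54  58  55  91 146 148 146 143 219]
 [146 190 196 200 152 215 212 214 202]
 [111 227 231 247 178 242 245 247 201]
 [ 81 232 251 255 176 244 248 251 198]
 [ 89 212 221 225 165 246 249 248 201]
 [ 69 127 131 133 154 249 252 250 206]
 [ 63  62  68  56 108 176 180 175 222]
 [ 62  63  68  68 153 116 107 101 227]]
[ 361.89770943 -163.19135691   90.81252866]
```

View pics/t3.png

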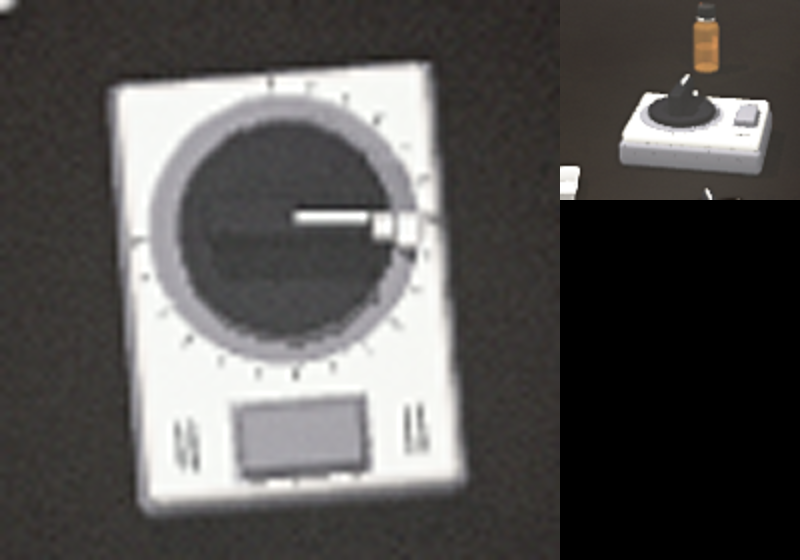

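The picture shows the case where it was, the key sprung back at (302,437), and the nose at (383,225) level with the tab at (408,230). Handing in.

```bash
python3 -c "
from cell import manip
print(manip.sign_off())"
```

```text
the job is handed in; nothing more can be done
None
```

The job is handed in at about 14 s of the 51 s allowed: the pointer is within about 1° of the tab, the start key was pressed to its stop and sprang back, and the case shifted only about 1–2 mm.

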